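# Snap the cover onto the pasta sheeter's drive box

## Task

Put the cover plate back on the open drive box: set its four holes over the four snap studs, then press it down beside each stud until all four have clicked through and the plate lies flat on every shoulder, and let go. Press gently, one stud or one end at a time, so that the rubber-mounted frame is never pushed down more than 8 mm, and leave the collar, sleeve, glass and scraper where they are.

Things in the scene. Friction and masses are not known exactly. Their poses are not given: they have to be found in the camera images.
- cover: the cover plate: bare aluminium, 190 x 130 x 4 mm (own x and y), 0.35 kg give or take, with a 14 mm round hole near each corner, at own (+-75, +-46) mm, and a black bow handle over its middle, flat on the table at the start. Origin at the centre of its underside, z up, x along its length. The same turned half round. The land around the holes is bare and may be pressed on.
- cover_grip (a point): middle of the handle's bar, 37 mm above the cover's underside: bar 80 mm long along the cover's x, 14 mm wide, 14 mm high (30 to 44 mm above the underside), with a post under each end, so that the cover can be lifted by closing on the bar across its width, from above
- hole0 (a point): centre of the hole at cover (+75, +46) mm, at the underside
- hole1 (a point): centre of the hole at cover (+75, -46) mm, at the underside
- hole2 (a point): centre of the hole at cover (-75, -46) mm, at the underside
- hole3 (a point): centre of the hole at cover (-75, +46) mm, at the underside
- case: the open steel case of the pasta sheeter's drive box, fixed to the table: 220 x 160 mm (own x and y), walls 34 mm high, a short shaft stub on its -x end. Origin at the centre of its underside, z up. In it an aluminium gear frame (body not measured) floats on rubber and carries four upright grey snap studs, 26 mm taller than the shoulders they stand on.
- seat (a point): point over the CASE's centre, 50 mm up, the height of the stud shoulders (20 mm wide) on which the cover must lie. The frame with its studs at frame (+-75, +-46) mm stands off this centre by up to 9 mm along the case's x and up to 9 mm along its y, new each time, square to the case, and does not give sideways to a light push: unmeasured, to be felt for or seen.
- tip_level (a point): point over the CASE's centre, 76 mm up, the height of the blunt stud tips. A stud is a straight, flat-topped 8.6 mm post with two sprung barbs on its +-y sides, 18 mm over both: a cover laid over the tips stops on the barbs, underside some 12 mm above the shoulders. Each hole takes a push of 8 to 16 N close beside it; the barbs snap out over the plate and it drops onto its shoulder.
- frame (a joint): how far the gear frame is pushed down on its rubber buffers, m: 0 at rest (with the cover on, too), about 5.5 mm under a push of 20 N on the cover and 1 mm more for each further 3.6 N; bottoms out at 10 mm and springs back when let go. More than 8 mm, some 29 N, overstrains the rubber; all four studs at once take more than that, one or two do not
- collar: small loose white plastic collar, 34 mm across, 16 mm high, standing between cover and case; origin at the centre of its underside; not part of the job
- sleeve: loose white plastic sleeve, 52 mm across, 55 mm high, upright beyond the work; origin at the centre of its underside; not part of the job
- tumbler: empty drinking glass, 66 mm across, 100 mm high, upright beyond the work; origin at the centre of its underside; not part of the job
- scraper: loose dough scraper, steel blade 70 x 100 mm with a white round handle, lying flat beyond the work; origin under the blade's centre; not part of the job
There are look-alikes about, which are no part of the job. There is more than one size of the cover; the job needs the smallest.

How it is judged:
At the end, for the whole second after the job is handed in: All four holes' undersides are less than 52.5 mm above the case's underside (clicked; the seat is at 50), the cover's centre within 18 mm of the case's seen from above, its long axis within 0.1 rad of the case's, the cover still, and the frame sprung back to less than 3 mm (z of each of hole0, hole1, hole2, hole3 in the frame of case below 0.0525 m and horizontal distance between cover and case below 0.018 m and angle between the x axis of cover and the x axis of case, either way round below 0.1 rad and linear speed of cover below 0.01 m/s and value of joint frame below 0.003 m); the robot touches nothing.
It fails at once if the frame is pushed down more than 8 mm on its rubber (value of joint frame above 0.008 m).
It fails at once if the collar is moved more than 25 mm (distance of collar from where it was at the start of the episode above 0.025 m).
It fails at once if the sleeve is moved more than 25 mm (distance of sleeve from where it was at the start of the episode above 0.025 m).
It fails at once if the tumbler is moved more than 25 mm (distance of tumbler from where it was at the start of the episode above 0.025 m).
It fails at once if the scraper is moved more than 25 mm (distance of scraper from where it was at the start of the episode above 0.025 m).
It also fails if it takes over 72 s, if anything falls off the work surface, if the arm or the gripper's body presses on something with over 40 N, if the wrist force passes 120 N, or if a joint passes its speed limit or range.

## Robot

A 6-joint arm with a two-finger parallel gripper is mounted at the origin on the work surface. World frame = base frame: x ahead of the robot, y to its left, z up, the work surface at z = 0. Lengths are in m, angles in rad, forces in N, time in s.
With the tool pointing down it reaches from about 0.35 to 0.775 m from the base axis. Payload 7.3 kg.
Tool frame: the origin (TCP) lies at the centre of the arm's flange, where the gripper is bolted on; the fingertips stand 178 mm ahead of it and the grasp point (between the pads) lies robot.pinch_z ahead of it (robot.pinch_z is the distance from the TCP to the grasp point, in m); x points along the fingers, z is the direction in which the jaws open and shut, and the axes are right-handed (so a half turn about x gives the same grasp; the last joint's range is limited). The gripper opens to 92 mm and grips with 3 to 60 N. Pads are 19 mm wide; open, the fingers measure 130 mm over their backs; the gripper's body (75 mm by 190 mm) begins 47 mm behind the grasp point.
Start: joints at [-1.415, 0.342, 1.524, -0, 1.275, -0.146], TCP at [0.156, -0.501, 0.405] pointing down, gripper open.
Joint ranges: [-2.53, 2.53], [-0.77, 2.02], [0.04, 2.7], [-1, 4.14], [0.28, 2.66], [-3.11, 3.11]. Speed limits (rad/s): [2.57, 2.57, 3.14, 3.14, 3.14, 3.14].

## Interface

Orientations are given as [roll, pitch, yaw] about the fixed x, y, z axes, in that order (R = Rz(yaw) Ry(pitch) Rx(roll)).
In Python, from cell import robot gives the robot as it stands.
- The arm moves only by the shell command python3 -m jog 'ROWS' [FORCE]. ROWS is JSON, a list of rows, each an object of numbers: "fingers": the closure, from 0 (fully open) to 1 (shut); "x", "y", "z": the shift along the tool's x, y, z in cm; "spin": the turn about the tool's x in degrees. A call has 1 to 5 rows; each row is the pose to reach, as a shift and turn from the pose commanded when the call began, along the tool's axes at that moment; what a row does not reach only later rows make up. A row lasts 1/8 s, in which the tool goes at most 62.5 mm and 10.7 degrees, less where a joint would pass 70% of its speed; a pose out of reach is approached as far as the arm can. A call with a gripper value outside its range is refused whole. The fingers move at their own pace and stop on an object; FORCE is the grip in N (left out, the last holds). Time passes only in rows, so rows that repeat a pose let the fingers close. It gives the time, the measured TCP pose, the force and the opening at its end, in the units of the state.
- robot.observe(): the state, without advancing time (a new reading comes with each control period).
- robot.read_camera(name): name is "scene" or "top" or "wrist"; returns a dict with "color" (480x640x3 uint8, red, green, blue), "mtx" (3x3 intrinsics, pixels), "view" (4x4, takes a point from world to camera coordinates); the wrist camera has in their place "T_tool_cam" (4x4, takes a point from camera to tool coordinates, whose origin is the TCP and whose axes are the tool frame's). Camera axes: x right, y down, z forward; pixel columns grow to the right and rows downward; lengths in m; the calibration is good to about 2 mm. A picture is of the moment at which its call begins: read the wrist's pose just before it. There is no depth.
- robot.hand_in(): hands the job in, once; it reports no verdict.
Trained networks look in a picture, given as the dict that the camera call returned (one of the last four; its "shot" number tells which), for a name from the list of things; names that differ only in an ending like _2 or _b are one class to them, and where a whole thing is asked for, a point or a joint stands for the part that bears it (a point fixed in the world has none). Each returns a list of dicts, best first, with "conf" (0 to 1); they miss things now and then, are a little off and sometimes report something else, mostly with a low value. They report only what shows in the picture. A call takes as long as a camera call. They do not tell look-alikes from the thing itself.
- robot.look_for(target, picture): "xy" ([column, row] in pixels, amid what is visible of it).
The state is a dict: "time": time; "qpos": joint angles; "qvel": joint speeds; "joint_efforts": joint torques, N m; "tool_pos": TCP position; "tool_rot": TCP orientation; "contact_force": force on the tool from outside, world axes, zero at the start; "torque": the same for the moment, N m; "opening": finger opening in m.
Only numpy, scipy, OpenCV 4.12 (cv2) and the standard library are available. Lean on these libraries where they do the work, as an engineer would, in place of code of your own. Each camera call takes 0.05 s, during which the arm holds its last target. There are 200 camera calls.

## Working session

There is one attempt and no reset: what is moved stays moved. The work goes in short steps, Python scripts to look and compute and a shell command to move; the robot and the scene stay as the last step left them, time stands still between calls to the robot, and variables do not carry over. Pictures are saved under pics/ and viewed, on a budget of 10 in all, crops included, one or two more only if the job needs it, and the job is handed in when it is done.

```bash
ls; mkdir -p pics; cat > h.py <<'E'
import numpy as np, cv2
from cell import robot
from scipy.spatial.transform import Rotation as R
def save(p,n): cv2.imwrite('pics/'+n,cv2.cvtColor(p['color'],cv2.COLOR_RGB2BGR))
def toolT():
    s=robot.observe(); T=np.eye(4); T[:3,:3]=R.from_euler('xyz',s['tool_rot']).as_matrix(); T[:3,3]=s['tool_pos']; return T
def wrist():
    T=toolT(); p=robot.read_camera('wrist'); p['view']=np.linalg.inv(T@np.array(p['T_tool_cam'])); return p
def ray(p,uv):
    V=np.array(p['view']);Ri=V[:3,:3].T; c=-Ri@V[:3,3]
    d=Ri@np.linalg.inv(np.array(p['mtx']))@[uv[0],uv[1],1]; return c,d
def onz(p,uv,z):
    c,d=ray(p,uv); return c+d*(z-c[2])/d[2]
def proj(p,X):
    V=np.array(p['view']); x=V[:3,:3]@np.array(X)+V[:3,3]; q=np.array(p['mtx'])@x; return q[:2]/q[2]
def tri(obs):
    A=np.zeros((3,3));b=np.zeros(3)
    for p,uv in obs:
        c,d=ray(p,uv); d=d/np.linalg.norm(d); M=np.eye(3)-np.outer(d,d); A+=M;b+=M@c
    return np.linalg.solve(A,b)
E
python3 - <<'E'
from h import *
print(robot.observe(),robot.pinch_z)
ps={n:robot.read_camera(n) for n in('scene','top')}
for n,p in ps.items():
    save(p,n+'0.png')
    print(n,np.round(-np.array(p['view'])[:3,:3].T@np.array(p['view'])[:3,3],3))
    for t in ('cover','cover_grip','case','collar','hole0','seat','frame','sleeve','tumbler','scraper'):
        try: print(t,[(np.round(d['xy']).tolist(),round(d['conf'],2),np.round(onz(p,d['xy'],0.0),3)[:2].tolist()) for d in robot.look_for(t,p)])
        except Exception as e: print(t,e)
E
```

```text
pics
{'time': 0.0, 'qpos': array([-1.41501082e+00,  3.42708633e-01,  1.52500018e+00, -8.02188893e-06,
        1.27537534e+00, -1.45986364e-01]), 'qvel': array([ 0.00119485,  0.00072208,  0.00052976,  0.00064237, -0.00032785,
       -0.00117447]), 'joint_efforts': array([ 2.56048981e-03, -4.31234980e+01, -2.44224536e+01,  7.19659659e-02,
        5.58728515e-02, -1.49826355e-04]), 'tool_pos': array([ 0.15604323, -0.50113786,  0.40405794]), 'tool_rot': array([3.00074931, 1.56930481, 1.73172719]), 'contact_force': array([ 0.7697335 , -0.26400046,  0.92207062]), 'torque': array([ 0.01753506,  0.00733246, -0.04940511]), 'opening': 0.09143143748340912} 0.1592
scene [ 1.291 -0.648  0.895]
cover [([366.0, 248.0], 0.93, [0.538, 0.231]), ([424.0, 204.0], 0.88, [0.518, 0.479]), ([299.0, 187.0], 0.58, [0.224, 0.304])]
cover_grip [([297.0, 189.0], 0.75, [0.228, 0.293]), ([424.0, 207.0], 0.74, [0.528, 0.469]), ([365.0, 250.0], 0.63, [0.542, 0.223])]
case [([238.0, 331.0], 0.83, [0.541, -0.159])]
collar [([284.0, 283.0], 0.53, [0.494, 0.008])]
hole0 [([301.0, 193.0], 0.85, [0.25, 0.289]), ([364.0, 2
[... 549 characters left out ...]
, ([276.0, 227.0], 0.87, [0.534, 0.215]), ([169.0, 235.0], 0.83, [0.511, 0.47]), ([441.0, 217.0], 0.18, [0.56, -0.181])]
case [([439.0, 217.0], 0.72, [0.561, -0.176]), ([267.0, 133.0], 0.54, [0.77, 0.243])]
collar [([370.0, 236.0], 0.55, [0.513, -0.009])]
hole0 [([274.0, 227.0], 0.94, [0.533, 0.22]), ([236.0, 359.0], 0.74, [0.225, 0.299]), ([170.0, 230.0], 0.66, [0.524, 0.468])]
seat [([442.0, 216.0], 0.8, [0.562, -0.183]), ([274.0, 228.0], 0.74, [0.532, 0.221])]
frame [([440.0, 219.0], 0.73, [0.556, -0.18]), ([274.0, 228.0], 0.4, [0.531, 0.219])]
sleeve [([451.0, 132.0], 0.73, [0.778, -0.214])]
tumbler [([358.0, 114.0], 0.97, [0.821, 0.018])]
scraper [([265.0, 131.0], 0.66, [0.774, 0.248])]
```

View pics/top0.png

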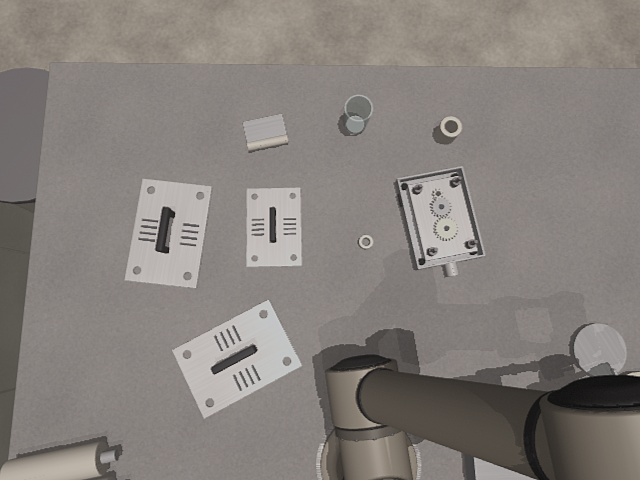

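View pics/scene0.png

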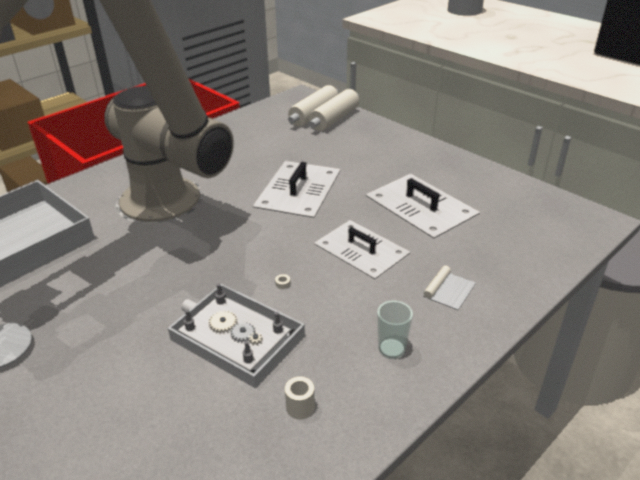

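The top view shows three covers. The smallest is the middle one, with its centre near (274,227) and corners at (248,188), (301,188), (301,266) and (246,266). The case is at (440,217), with its stub at (450,268), so case -x points toward the robot. The scene view agrees, and the collar lies between cover and case at (366,241) in top.

```bash
python3 - <<'E'
from h import *
p=robot.read_camera('top')
g=cv2.cvtColor(p['color'],cv2.COLOR_RGB2GRAY)
def sub(pts,z,n):
    q=np.float32(pts).reshape(-1,1,2).copy(); q=cv2.cornerSubPix(g,q,(4,4),(-1,-1),(3,50,.01)).reshape(-1,2)
    w=np.array([onz(p,u,z) for u in q]); print(n,q.tolist(),w.round(4).tolist())
    print(' centre',w.mean(0).round(4),'sides',np.linalg.norm(w-np.roll(w,-1,0),axis=1).round(3))
    e=w[0]-w[3]+w[1]-w[2]; print(' yaw deg',np.degrees(np.arctan2(e[1],e[0])))
sub([(248,188),(301,188),(301,266),(246,266)],.004,'small')
sub([(143,180),(212,187),(196,288),(125,280)],.004,'left')
sub([(398,179),(462,167),(484,256),(417,270)],.034,'case')
T=toolT();print(T.round(3))
s=robot.read_camera('scene')
print('grip',tri([(p,(272.5,224)),(s,(362,237))]), onz(p,(272.5,224),.044))
for n,a,b in(('collar',(366,242),(283,281)),):print(n,tri([(p,a),(s,b)]))
E
```

```text
small [[246.63499450683594, 188.04598999023438], [299.9000244140625, 187.3468780517578], [301.23004150390625, 265.166259765625], [246.05203247070312, 266.3450012207031]] [[0.6275, 0.2882, 0.004], [0.6305, 0.1594, 0.004], [0.4414, 0.1537, 0.004], [0.4376, 0.2836, 0.004]]
 centre [0.5342 0.2212 0.004 ] sides [0.129 0.189 0.13  0.19 ]
 yaw deg 1.5657703805776668
left [[142.33505249023438, 178.2503204345703], [211.18739318847656, 186.03091430664062], [195.333251953125, 287.6506652832031], [124.10733032226562, 279.72021484375]] [[0.6497, 0.5415, 0.004], [0.6318, 0.3741, 0.004], [0.3868, 0.4004, 0.004], [0.404, 0.5676, 0.004]]
 centre [0.5181 0.4709 0.004 ] sides [0.168 0.246 0.168 0.247]
 yaw deg -6.096254552982119
case [[398.0, 179.0], [460.61328125, 167.35317993164062], [483.14080810546875, 254.3026580810547], [417.0, 270.0]] [[0.6449, -0.0737, 0.034], [0.675, -0.2236, 0.034], [0.4669, -0.2673, 0.034], [0.4294, -0.1132, 0.034]]
 centre [ 0.554  -0.1694  0.034 ] sides [0.153 0.213 0.159 0.219]
 yaw deg 11.101981382372031
[[-0.     0.955  0.297  0.156]
 [-0.     0.297 -0.955 -0.501]
 [-1.    -0.     0.     0.405]
 [ 0.     0.     0.     1.   ]]
grip [0.53384045 0.22083821 0.03553991] [0.53212627 0.21988003 0.044     ]
collar [0.49750482 0.00177335 0.01082828]
```

```bash
python3 -m jog '[{"y":5,"z":-2,"spin":3},{"y":11,"z":-4.5,"spin":6},{"y":17,"z":-7,"spin":6},{"y":23,"z":-9.5,"spin":6},{"y":28,"z":-12,"spin":6}]'
python3 - <<'E'
from h import *
T=toolT();print(T.round(3)); d=np.array([.554,-.169,T[2,3]])-T[:3,3]; print(T[:3,:3].T@d*100)
p=robot.read_camera('wrist');print(np.array(p['T_tool_cam']).round(3),p['mtx'])
E
```

```text
[[-0.     0.955  0.297  0.156]
 [-0.     0.297 -0.955 -0.501]
 [-1.    -0.     0.     0.405]
 [ 0.     0.     0.     1.   ]]
[-4.22327792e-03  4.78715665e+01 -1.98964582e+01]
[[ 0.    -0.284  0.959  0.021]
 [ 0.    -0.959 -0.284  0.077]
 [ 1.     0.    -0.    -0.   ]
 [ 0.     0.     0.     1.   ]] [[345.79183117   0.         319.21405844]
 [  0.         345.79183117 236.9645217 ]
 [  0.           0.           1.        ]]$[0]: bad value
```

```bash
python3 -m jog '[{"fingers":0,"x":0,"y":5,"z":-2,"spin":3},{"fingers":0,"x":0,"y":11,"z":-4.5,"spin":6},{"fingers":0,"x":0,"y":17,"z":-7,"spin":6},{"fingers":0,"x":0,"y":23,"z":-9.5,"spin":6},{"fingers":0,"x":0,"y":28,"z":-12,"spin":6}]'
python3 - <<'E'
from h import *
T=toolT();print(T.round(3)); d=np.array([.554,-.169,T[2,3]])-T[:3,3]; print(T[:3,:3].T@d*100)
E
```

```text
time: 1.88
tool_pos: [0.3884, -0.3027, 0.4049]
tool_rot: [0.497, 1.57, -0.877]
contact_force: [1.0, 0.2, -0.0]
opening: 0.0918
[[ 0.001  0.981  0.196  0.388]
 [-0.001  0.196 -0.981 -0.303]
 [-1.     0.     0.001  0.405]
 [ 0.     0.     0.     1.   ]]
[ 2.68252932e-04  1.88497201e+01 -9.87003847e+00]
```

```bash
python3 -m jog '[{"fingers":0,"x":0,"y":5,"z":-3,"spin":0},{"fingers":0,"x":0,"y":10,"z":-6,"spin":0},{"fingers":0,"x":0,"y":14,"z":-10,"spin":0},{"fingers":0,"x":0,"y":15,"z":-11.5,"spin":0},{"fingers":0,"x":0,"y":15,"z":-11.5,"spin":0}]'
python3 - <<'E'
from h import *
import pickle
p=wrist();save(p,'w1.png');pickle.dump(p,open('w1.pkl','wb'));print(toolT()[:3,3])
E
python3 -m jog '[{"fingers":0,"x":0,"y":4,"z":3,"spin":0},{"fingers":0,"x":0,"y":7,"z":5,"spin":0},{"fingers":0,"x":0,"y":7,"z":5,"spin":0}]'
python3 - <<'E'
from h import *
import pickle
p=wrist();save(p,'w2.png');pickle.dump(p,open('w2.pkl','wb'));print(toolT().round(4))
a=cv2.imread('pics/w1.png');b=cv2.imread('pics/w2.png');cv2.imwrite('pics/w12.png',cv2.resize(np.vstack([a[:,:],b[:,:]]),None,fx=.625,fy=.625,interpolation=cv2.INTER_AREA))
E
```

```text
time: 2.5
tool_pos: [0.5117, -0.1613, 0.4046]
tool_rot: [-1.11, 1.57, -2.482]
contact_force: [-0.5, -0.6, 0.3]
opening: 0.0917
[ 0.5113525  -0.16227036  0.40472213]
time: 2.92
tool_pos: [0.5905, -0.2001, 0.4037]
tool_rot: [-1.152, 1.57, -2.529]
contact_force: [-0.3, 0.3, -1.8]
opening: 0.0917
[[-1.400e-03  9.811e-01  1.933e-01  5.896e-01]
 [ 1.000e-04  1.934e-01 -9.811e-01 -1.994e-01]
 [-1.000e+00 -1.300e-03 -4.000e-04  4.039e-01]
 [ 0.000e+00  0.000e+00  0.000e+00  1.000e+00]]
```

View pics/w12.png

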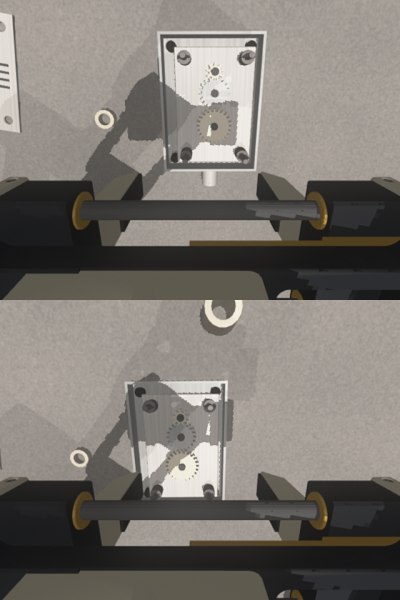

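The wrist view w1 shows the whole case at (213,100) in the half-scale image, with four studs visible. In w2 the lower studs are partly hidden by the gripper. I'll zoom in.

```bash
python3 - <<'E'
import cv2,numpy as np
a=cv2.imread('pics/w1.png')[40:280,245:440];b=cv2.imread('pics/w2.png')[120:360,190:375]
cv2.imwrite('pics/c1.png',np.hstack([cv2.resize(c,(400,int(c.shape[0]*400/c.shape[1])) ,interpolation=cv2.INTER_CUBIC)[:490] for c in(a,b)]))
E
```

```text
(no output)
```

View pics/c1.png

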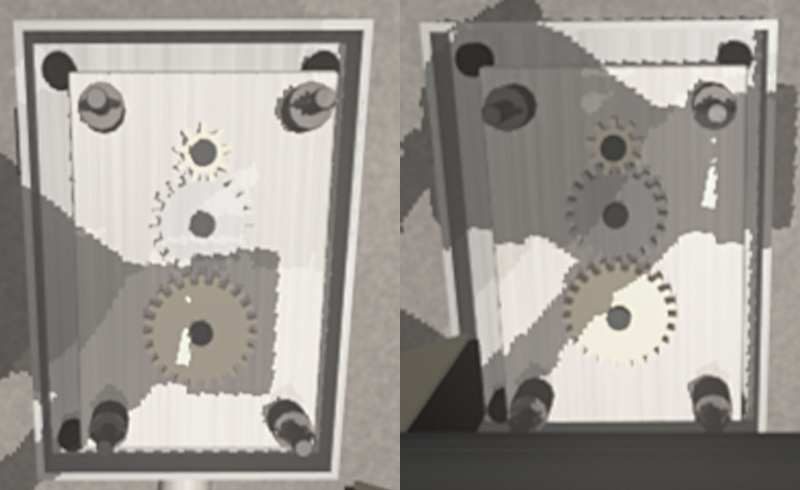

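```bash
cat > st.py <<'E'
from h import *
import pickle
p1=pickle.load(open('w1.pkl','rb'));p2=pickle.load(open('w2.pkl','rb'))
f1=lambda x,y:(x/2.051+245-.25,y/2.051+40-.25)
f2=lambda x,y:((x-400)/2.162+190-.25,y/2.162+120-.25)
rim=[f1(*c) for c in((15,22),(372,20),(336,478),(43,478))]
w=np.array([onz(p1,u,.034) for u in rim]);print(w.round(4).tolist(),w.mean(0),np.linalg.norm(w-np.roll(w,-1,0),axis=1).round(4))
e=w[0]-w[3]+w[1]-w[2];yw=np.arctan2(e[1],e[0]);print('yaw',np.degrees(yw)); c=w.mean(0)[:2]
Rz=np.array([[np.cos(yw),np.sin(yw)],[-np.sin(yw),np.cos(yw)]])
for n,t in(('TL',(97,97)),('TR',(326,98)),('BR',(303,447)),('BL',(103,442))):
    X=onz(p1,f1(*t),.076);print('tip w1',n,X.round(4),'case mm',(Rz@(X[:2]-c)*1000).round(1))
for n,t in(('TL',(491,113)),('TR',(717,113))):
    X=onz(p2,f2(*t),.076);print('tip w2',n,X.round(4),'case mm',(Rz@(X[:2]-c)*1000).round(1))
for n,t in(('TL',(102,107)),):
    X=onz(p1,f1(*t),.05);print('shoulder',n,X.round(4),'case mm',(Rz@(X[:2]-c)*1000).round(1))
rim2=[f2(*c) for c in((422,24),(779,20))]
for u in rim2: print('rim w2',onz(p2,u,.034).round(4))
print('tri TL',tri([(p1,f1(97,97)),(p2,f2(491,113))]),'TR',tri([(p1,f1(326,98)),(p2,f2(717,113))]))
E
python3 st.py
```

```text
[[0.6465, -0.0714, 0.034], [0.6786, -0.2265, 0.034], [0.4644, -0.2699, 0.034], [0.4336, -0.1173, 0.034]] [ 0.55578022 -0.17127308  0.034     ] [0.1583 0.2186 0.1556 0.2178]
yaw 11.807987629663124
tip w1 TL [ 0.619  -0.1165  0.076 ] case mm [73.1 40.7]
tip w1 TR [ 0.6369 -0.2067  0.076 ] case mm [ 72.1 -51.3]
tip w1 BR [ 0.491  -0.2359  0.076 ] case mm [-76.7 -50. ]
tip w1 BL [ 0.4751 -0.1451  0.076 ] case mm [-73.6  42.2]
tip w2 TL [ 0.6197 -0.116   0.076 ] case mm [73.9 41. ]
tip w2 TR [ 0.6374 -0.206   0.076 ] case mm [ 72.8 -50.7]
shoulder TL [ 0.6182 -0.1169  0.05  ] case mm [72.2 40.5]
rim w2 [ 0.6466 -0.0715  0.034 ]
rim w2 [ 0.679  -0.2275  0.034 ]
tri TL [ 0.61936296 -0.1160391   0.07459648] TR [ 0.63717867 -0.20642792  0.0753079 ]
```

```bash
python3 -m jog '[{"fingers":0,"x":0,"y":0,"z":-6,"spin":2},{"fingers":0,"x":0,"y":0,"z":-12,"spin":4},{"fingers":0,"x":0,"y":0,"z":-18,"spin":6},{"fingers":0,"x":0,"y":0,"z":-24,"spin":8},{"fingers":0,"x":0,"y":0,"z":-30,"spin":9.5}]'
python3 - <<'E'
from h import *
T=toolT();print(T.round(3)); d=np.array([.534,.221,T[2,3]])-T[:3,3]; print(T[:3,:3].T@d*100)
p=wrist();save(p,'w3.png')
for t in('cover_grip','hole0','cover'):print(t,[(np.round(d['xy']).tolist(),round(d['conf'],2),onz(p,d['xy'],.004).round(3)) for d in robot.look_for(t,p)])
E
```

```text
time: 3.6
tool_pos: [0.5296, 0.0976, 0.4052]
tool_rot: [0.813, 1.57, -0.729]
contact_force: [0.3, 0.2, -0.2]
opening: 0.0918
[[ 0.     1.     0.029  0.53 ]
 [-0.     0.029 -1.     0.098]
 [-1.     0.     0.     0.405]
 [ 0.     0.     0.     1.   ]]
[-3.96892223e-03  7.93043108e-01 -1.23265135e+01]
cover_grip [([215.0, 377.0], 0.94, array([0.299, 0.227, 0.004])), ([207.0, 188.0], 0.89, array([0.546, 0.222, 0.004])), ([30.0, 201.0], 0.69, array([0.526, 0.42 , 0.004]))]
hole0 [([218.0, 378.0], 0.93, array([0.298, 0.223, 0.004])), ([32.0, 200.0], 0.82, array([0.527, 0.417, 0.004])), ([210.0, 188.0], 0.78, array([0.547, 0.219, 0.004]))]
cover [([218.0, 378.0], 0.87, array([0.297, 0.224, 0.004])), ([32.0, 194.0], 0.82, array([0.534, 0.416, 0.004])), ([206.0, 189.0], 0.72, array([0.546, 0.223, 0.004]))]
```

Now over the cover and lower, then a closer look.

```bash
python3 -m jog '[{"fingers":0.2,"x":1,"y":0.4,"z":-6,"spin":0},{"fingers":0.2,"x":3,"y":0.8,"z":-12.3,"spin":0},{"fingers":0.2,"x":7,"y":0.8,"z":-12.3,"spin":0},{"fingers":0.2,"x":10,"y":0.8,"z":-12.3,"spin":0},{"fingers":0.2,"x":10,"y":0.8,"z":-12.3,"spin":0}]'
python3 - <<'E'
from h import *
import pickle
T=toolT();print(T.round(4)); d=np.array([.534,.221,T[2,3]])-T[:3,3]; print(T[:3,:3].T@d*100)
p=wrist();pickle.dump(p,open('w4.pkl','wb'))
im=cv2.cvtColor(p['color'],cv2.COLOR_RGB2BGR).copy()
for q in [(.534+dx,.221+dy,.044) for dx in(-.04,.04) for dy in(-.007,.007)]: cv2.circle(im,tuple(proj(p,q).astype(int)),2,(0,0,255),-1)
for q in [(.534+dx,.221+dy,.004) for dx in(-.075,.075) for dy in(-.046,.046)]: cv2.circle(im,tuple(proj(p,q).astype(int)),2,(0,255,0),-1)
cv2.imwrite('pics/w4.png',im)
E
```

```text
time: 4.42
tool_pos: [0.5354, 0.218, 0.3026]
tool_rot: [-1.239, 1.565, -2.78]
contact_force: [0.1, 0.2, 0.2]
opening: 0.0735
[[-0.0051  0.9996  0.0291  0.5354]
 [-0.0019  0.0291 -0.9996  0.218 ]
 [-1.     -0.0052  0.0018  0.3026]
 [ 0.      0.      0.      1.    ]]
[ 1.39800364e-04 -1.31491545e-01 -3.02949923e-01]
```

View pics/w4.png

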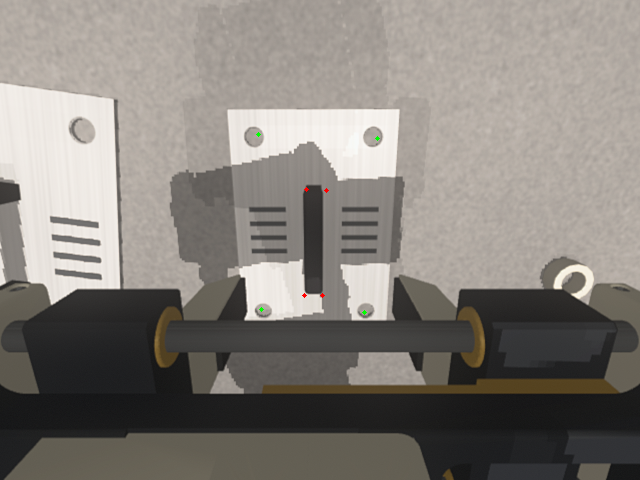

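The overlay matches within about 2 mm. The bar runs from (313,186) to (313,293), with the holes at (254,137), (373,137), (263,310) and (366,311). Descending to grip.

```bash
python3 - <<'E'
from h import *
import pickle
p=pickle.load(open('w4.pkl','rb'))
h=[onz(p,u,.004) for u in((254,137),(373,137),(366,311),(263,310))]
w=np.array(h);print(w.round(4).tolist(),w.mean(0)); e=w[0]-w[3]+w[1]-w[2];print(np.degrees(np.arctan2(e[1],e[0])))
b=[onz(p,u,.044) for u in((312.5,186),(313.5,293))];print(b,np.mean(b,0))
T=toolT();print(T[:3,3],T[:3,:3].T@(np.append(w.mean(0)[:2],.196)-T[:3,3])*100)
E
```

```text
[[0.6072, 0.2702, 0.004], [0.6099, 0.1785, 0.004], [0.4601, 0.1736, 0.004], [0.4584, 0.2659, 0.004]] [0.53390612 0.22203876 0.004     ]
1.7520994702289407
[array([0.57670416, 0.22366405, 0.044     ]), array([0.49598669, 0.22100399, 0.044     ])] [0.53634542 0.22233402 0.044     ]
[0.53600322 0.21830559 0.30451586] [10.85157267 -0.18246983 -0.38772756]
```

```bash
python3 -m jog '[{"fingers":0.2,"x":4,"y":-0.1,"z":-0.3,"spin":0},{"fingers":0.2,"x":8,"y":-0.1,"z":-0.3,"spin":0},{"fingers":0.2,"x":10.8,"y":-0.1,"z":-0.3,"spin":0},{"fingers":0.2,"x":10.8,"y":-0.1,"z":-0.3,"spin":0},{"fingers":1,"x":10.8,"y":-0.1,"z":-0.3,"spin":0}]' 30
python3 -m jog '[{"fingers":1,"x":0,"y":0,"z":0,"spin":0},{"fingers":1,"x":0,"y":0,"z":0,"spin":0},{"fingers":1,"x":0,"y":0,"z":0,"spin":0},{"fingers":1,"x":0,"y":0,"z":0,"spin":0}]'
```

```text
time: 5.1
tool_pos: [0.5356, 0.2227, 0.1989]
tool_rot: [1.765, 1.567, 0.225]
contact_force: [0.0, 0.3, 0.5]
opening: 0.0678
time: 5.6
tool_pos: [0.5344, 0.2231, 0.1968]
tool_rot: [1.252, 1.571, -0.287]
contact_force: [0.1, -0.6, 0.8]
opening: 0.0281
```

```bash
python3 -m jog '[{"fingers":1,"x":0,"y":0,"z":0,"spin":0},{"fingers":1,"x":0,"y":0,"z":0,"spin":0},{"fingers":1,"x":0,"y":0,"z":0,"spin":0}]' 40
python3 -m jog '[{"fingers":1,"x":-2,"y":0,"z":0,"spin":0},{"fingers":1,"x":-5,"y":0,"z":0,"spin":0},{"fingers":1,"x":-9,"y":0,"z":0,"spin":0},{"fingers":1,"x":-13,"y":0,"z":0,"spin":0},{"fingers":1,"x":-13,"y":0,"z":0,"spin":0}]'
python3 - <<'E'
from h import *
T=toolT();print(T.round(4)); print(robot.observe()['contact_force'])
d=np.array([.5553,-.1762,T[2,3]])-T[:3,3]; print(T[:3,:3].T@d*100)
E
```

```text
time: 5.98
tool_pos: [0.5344, 0.223, 0.1966]
tool_rot: [-0.602, 1.571, -2.141]
contact_force: [0.9, -0.6, -0.1]
opening: 0.0136
time: 6.6
tool_pos: [0.535, 0.2233, 0.3294]
tool_rot: [1.803, 1.565, 0.264]
contact_force: [0.6, -0.7, -3.3]
opening: 0.0135
[[ 0.0059  0.9995  0.0313  0.535 ]
 [ 0.0016  0.0313 -0.9995  0.2233]
 [-1.      0.006  -0.0014  0.3294]
 [ 0.      0.      0.      1.    ]]
[ 0.60795762 -0.65516081 -3.31533682]
[-0.0518745   0.7776418  39.99744812]
```

```bash
python3 -m jog '[{"fingers":1,"x":0,"y":0.1,"z":4,"spin":0},{"fingers":1,"x":0,"y":0.2,"z":9,"spin":-2},{"fingers":1,"x":0,"y":0.3,"z":15,"spin":-4},{"fingers":1,"x":0,"y":0.4,"z":20,"spin":-6},{"fingers":1,"x":0,"y":0.5,"z":25,"spin":-8}]'
python3 - <<'E'
from h import *
T=toolT();print(T.round(4)); 
d=np.array([.5553,-.1762,T[2,3]])-T[:3,3]; print(T[:3,:3].T@d*100, 'yaw',np.degrees(np.arctan2(T[1,1],T[0,1])))
E
```

```text
time: 7.22
tool_pos: [0.5466, -0.0282, 0.3245]
tool_rot: [-1.942, 1.567, 2.942]
contact_force: [1.0, 0.0, -3.3]
opening: 0.0134
[[-3.400e-03  9.853e-01  1.710e-01  5.466e-01]
 [ 7.000e-04  1.710e-01 -9.853e-01 -2.820e-02]
 [-1.000e+00 -3.300e-03 -1.300e-03  3.245e-01]
 [ 0.000e+00  0.000e+00  0.000e+00  1.000e+00]]
[-1.32125137e-02 -1.67639880e+00  1.47252138e+01] yaw 9.845692118933927
```

```bash
python3 -m jog '[{"fingers":1,"x":0,"y":-0.7,"z":5,"spin":-1.5},{"fingers":1,"x":0,"y":-1.3,"z":10,"spin":-1.5},{"fingers":1,"x":0,"y":-1.7,"z":14.7,"spin":-1.5},{"fingers":1,"x":0,"y":-1.7,"z":14.7,"spin":-1.5},{"fingers":1,"x":0,"y":-1.7,"z":14.7,"spin":-1.5}]'
cat > loc.py <<'E'
from h import *
import sys
T=toolT();print(T[:3,3].round(4),'yaw',np.degrees(np.arctan2(T[1,1],T[0,1])).round(2),'axis x',T[:3,0].round(4)); 
d=np.array([.5553,-.1762,T[2,3]])-T[:3,3]; print('to go cm',(T[:3,:3].T@d*100).round(2),'underside',T[2,3]-.1966,robot.observe()['contact_force'].round(1))
E
python3 - <<'E'
import loc; from h import *
p=wrist();s=robot.read_camera('scene')
im=cv2.cvtColor(p['color'],cv2.COLOR_RGB2BGR)
cv2.imwrite('pics/w5.png',np.hstack([cv2.resize(im,(640,480))[:,120:520],cv2.resize(cv2.cvtColor(s['color'],cv2.COLOR_RGB2BGR)[220:400,140:290],(400,480),interpolation=cv2.INTER_CUBIC)]))
E
```

```text
time: 7.85
tool_pos: [0.555, -0.1741, 0.3248]
tool_rot: [-2.298, 1.567, 2.611]
contact_force: [0.7, 0.3, -3.1]
opening: 0.0135
[ 0.555  -0.1741  0.3248] yaw 11.26 axis x [-0.0031  0.0018 -1.    ]
to go cm [-0.   -0.02  0.21] underside 0.12822188289944292 [ 0.7  0.3 -3.1]
```

View pics/w5.png

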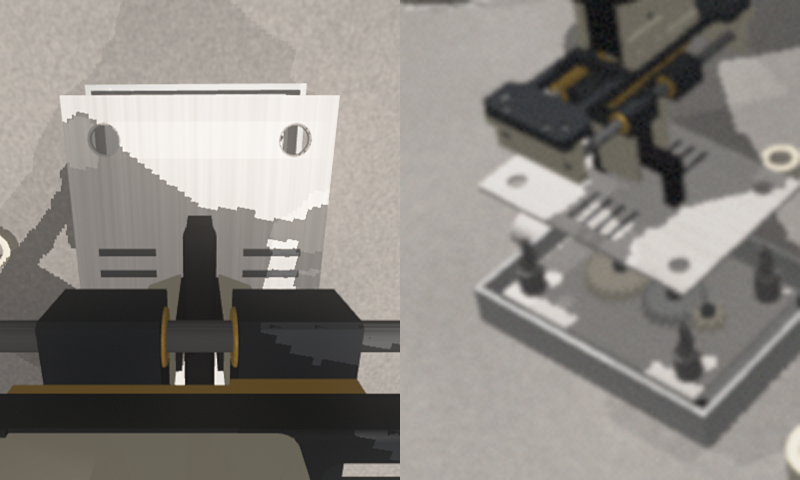

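The wrist view shows the cover held level, its front holes at (223,140) and (414,139), with the case rim beyond it. The scene crop shows the studs below the plate. I'll measure the hole positions, then lower.

```bash
python3 - <<'E'
from h import *
p=wrist();T=toolT()
a=onz(p,(223,140),T[2,3]-.1926);b=onz(p,(414,139),T[2,3]-.1926)
Rt=T[:3,:3].T
for X in(a,b): print(X.round(4),(Rt@(X-T[:3,3])*1000).round(1))
E
python3 -m jog '[{"fingers":1,"x":1,"y":0,"z":0.2,"spin":0},{"fingers":1,"x":2.5,"y":0,"z":0.2,"spin":0},{"fingers":1,"x":3.5,"y":0,"z":0.2,"spin":0},{"fingers":1,"x":4,"y":0,"z":0.2,"spin":0},{"fingers":1,"x":4,"y":0,"z":0.2,"spin":0}]'
python3 - <<'E'
import loc; from h import *
p=wrist();s=robot.read_camera('scene')
im=cv2.cvtColor(p['color'],cv2.COLOR_RGB2BGR)
cv2.imwrite('pics/w6.png',np.hstack([cv2.resize(im[70:230,190:450],(440,271),interpolation=cv2.INTER_CUBIC),cv2.resize(cv2.cvtColor(s['color'],cv2.COLOR_RGB2BGR)[260:375,155:305],(353,271),interpolation=cv2.INTER_CUBIC)]))
E
```

```text
[ 0.6187 -0.1131  0.1335] [192.6  74.  -46.3]
[ 0.6371 -0.2024  0.1335] [192.5  74.5  44.9]
time: 8.62
tool_pos: [0.5559, -0.1764, 0.2862]
tool_rot: [-2.101, 1.57, 2.809]
contact_force: [-0.5, -0.0, -3.8]
opening: 0.0135
[ 0.5559 -0.1764  0.2862] yaw 11.29 axis x [-7.e-04  3.e-04 -1.e+00]
to go cm [ 0.   -0.05 -0.03] underside 0.08961900016769114 [-0.5 -0.  -3.8]
```

View pics/w6.png

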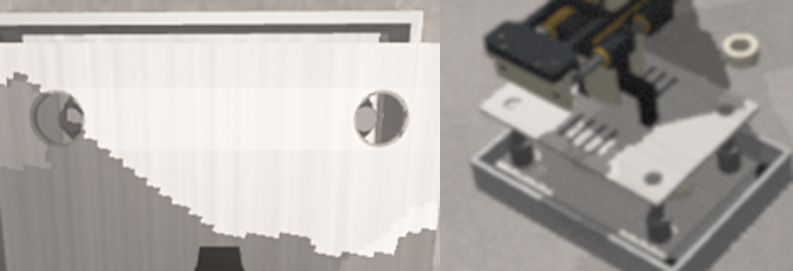

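```bash
python3 - <<'E'
from h import *
p=wrist();T=toolT();f=lambda x,y:(x/1.692+190-.2,y/1.694+70-.2);Rt=T[:3,:3].T
for h,t in(((57,118),(74,116)),((381,118),(366,118))):
    H=onz(p,f(*h),T[2,3]-.1926);S=onz(p,f(*t),.076); print(H.round(4),S.round(4),'stud-hole tool mm',(Rt@(S-H)*1000).round(1))
E
```

```text
[ 0.6202 -0.1167  0.0946] [ 0.6206 -0.1171  0.076 ] stud-hole tool mm [18.6  0.3  0.4]
[ 0.6381 -0.2066  0.0946] [ 0.6379 -0.2069  0.076 ] stud-hole tool mm [18.6 -0.3  0.2]
```

The studs line up under the holes within 0.5 mm. Through the left hole the tip is at (74,116) in the crop, and through the right hole at (366,118). Lowering to just above the barbs.

```bash
python3 -m jog '[{"fingers":1,"x":0.6,"y":0,"z":0,"spin":0},{"fingers":1,"x":1.2,"y":0,"z":0,"spin":0},{"fingers":1,"x":1.8,"y":0,"z":0,"spin":0},{"fingers":1,"x":2.3,"y":0,"z":0,"spin":0},{"fingers":1,"x":2.3,"y":0,"z":0,"spin":0}]'; python3 -m loc
```

```text
time: 9.4
tool_pos: [0.5558, -0.1763, 0.2631]
tool_rot: [-2.131, 1.57, 2.778]
contact_force: [-0.3, 0.5, -2.6]
opening: 0.0136
[ 0.5558 -0.1763  0.2631] yaw 11.29 axis x [-1.e-03  4.e-04 -1.e+00]
to go cm [ 0.   -0.05 -0.02] underside 0.06651412783262739 [-0.3  0.5 -2.6]
```

```bash
python3 -m jog '[{"fingers":1,"x":0.15,"y":0,"z":0,"spin":0},{"fingers":1,"x":0.3,"y":0,"z":0,"spin":0},{"fingers":1,"x":0.4,"y":0,"z":0,"spin":0},{"fingers":1,"x":0.4,"y":0,"z":0,"spin":0}]'; python3 -m loc
```

```text
time: 9.9
tool_pos: [0.5559, -0.1763, 0.2597]
tool_rot: [-1.271, 1.571, -2.645]
contact_force: [-0.6, 0.1, -3.4]
opening: 0.0139
[ 0.5559 -0.1763  0.2597] yaw 11.29 axis x [-1.e-04 -0.e+00 -1.e+00]
to go cm [ 0.   -0.05 -0.03] underside 0.0630695318449237 [-0.6  0.1 -3.4]
```

```bash
python3 -m jog '[{"fingers":1,"x":0.1,"y":0,"z":0,"spin":0},{"fingers":1,"x":0.1,"y":0,"z":0,"spin":0},{"fingers":0.55,"x":0.1,"y":0,"z":0,"spin":0},{"fingers":0.55,"x":0.1,"y":0,"z":0,"spin":0},{"fingers":0.55,"x":0.1,"y":0,"z":0,"spin":0}]'
python3 -m jog '[{"fingers":0.55,"x":0,"y":0,"z":0,"spin":0},{"fingers":0.55,"x":-2,"y":0,"z":0,"spin":0},{"fingers":0.55,"x":-5,"y":0,"z":0,"spin":0},{"fingers":1,"x":-9,"y":0,"z":0,"spin":0},{"fingers":1,"x":-9,"y":-2,"z":0,"spin":0}]'
python3 - <<'E'
import loc; from h import *
p=wrist();s=robot.read_camera('scene')
im=cv2.cvtColor(p['color'],cv2.COLOR_RGB2BGR)
cv2.imwrite('pics/w7.png',np.hstack([im[:,120:520],cv2.resize(cv2.cvtColor(s['color'],cv2.COLOR_RGB2BGR)[230:400,140:290],(400,480),interpolation=cv2.INTER_CUBIC)]))
E
```

```text
time: 10.52
tool_pos: [0.556, -0.1764, 0.259]
tool_rot: [0.805, 1.57, -0.569]
contact_force: [0.5, 1.0, 0.3]
opening: 0.0382
time: 11.15
tool_pos: [0.5373, -0.1804, 0.3521]
tool_rot: [0.924, 1.563, -0.449]
contact_force: [-0.3, 0.1, -0.6]
opening: 0.0257
[ 0.5373 -0.1804  0.3521] yaw 11.34 axis x [ 0.0069 -0.0033 -1.    ]
to go cm [ 0.01  1.85 -0.06] underside 0.15550325776774 [-0.3  0.1 -0.6]
```

View pics/w7.png

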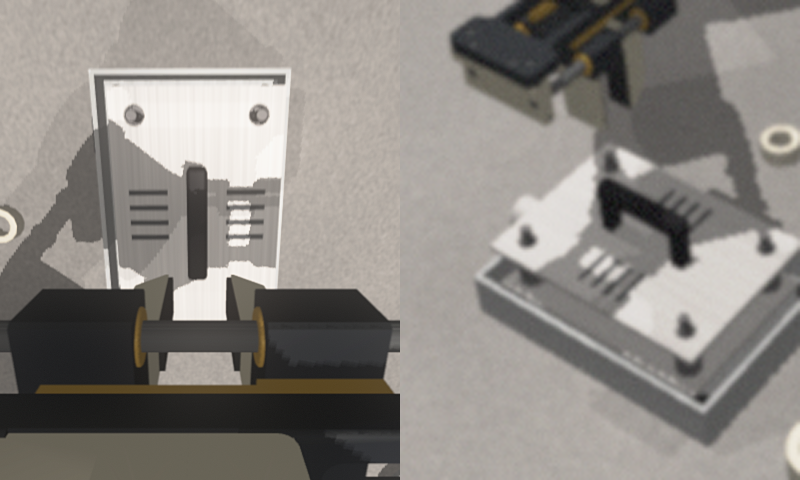

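All four studs stand through the holes, and the plate sits level on the barbs. In the wrist view the front studs are at (133,115) and (259,115). I'll now press with closed fingers, 18 mm inboard of each stud along x, starting at the (-x,+y) stud.

```bash
cat > pr.py <<'E'
from h import *
c=np.array([.5556,-.1763]);a=np.radians(11.3)
T=toolT();s=robot.observe();print('tip z',(T[2,3]-.178).round(4),'F',s['contact_force'].round(1),'open',round(s['opening'],4))
for i in(-1,1):
  for j in(-1,1):
    v=np.array([.057*i,.046*j]);X=c+[v[0]*np.cos(a)-v[1]*np.sin(a),v[0]*np.sin(a)+v[1]*np.cos(a)]
    print(i,j,X.round(4),'go cm',(T[:3,:3].T@(np.append(X,T[2,3])-T[:3,3])*100).round(2))
E
python3 -m jog '[{"fingers":1,"x":0,"y":-2,"z":-2,"spin":0},{"fingers":1,"x":0,"y":-3.8,"z":-4.5,"spin":0},{"fingers":1,"x":4,"y":-3.8,"z":-4.6,"spin":0},{"fingers":1,"x":8,"y":-3.8,"z":-4.6,"spin":0},{"fingers":1,"x":9,"y":-3.8,"z":-4.6,"spin":0}]' 20
python3 pr.py
```

```text
time: 11.88
tool_pos: [0.4896, -0.1422, 0.2564]
tool_rot: [-2.209, 1.566, 2.701]
contact_force: [-0.3, 1.1, 1.0]
opening: 0.0004
tip z 0.0784 F [-0.3  1.1  1. ] open 0.0004
-1 -1 [ 0.5087 -0.2326] go cm [-0.03  0.11  9.24]
-1 1 [ 0.4907 -0.1424] go cm [-0.    0.11  0.04]
1 -1 [ 0.6205 -0.2102] go cm [-0.07 11.51  9.24]
1 1 [ 0.6025 -0.12  ] go cm [-0.05 11.51  0.04]
```

```bash
python3 -m jog '[{"fingers":1,"x":0.4,"y":0.1,"z":0,"spin":0},{"fingers":1,"x":0.8,"y":0.1,"z":0,"spin":0},{"fingers":1,"x":1.1,"y":0.1,"z":0,"spin":0},{"fingers":1,"x":1.3,"y":0.1,"z":0,"spin":0},{"fingers":1,"x":1.4,"y":0.1,"z":0,"spin":0}]'
python3 -m jog '[{"fingers":1,"x":0.1,"y":0,"z":0,"spin":0},{"fingers":1,"x":0.2,"y":0,"z":0,"spin":0}]'
```

```text
time: 12.5
tool_pos: [0.491, -0.1425, 0.2449]
tool_rot: [0.805, 1.57, -0.569]
contact_force: [-0.5, 0.6, -0.1]
opening: 0.0003
time: 12.75
tool_pos: [0.491, -0.1424, 0.2427]
tool_rot: [0.619, 1.571, -0.754]
contact_force: [0.0, -0.6, 0.4]
opening: 0.0005
```

```bash
python3 -m jog '[{"fingers":1,"x":0.1,"y":0,"z":0,"spin":0},{"fingers":1,"x":0.2,"y":0,"z":0,"spin":0},{"fingers":1,"x":0.2,"y":0,"z":0,"spin":0}]'
python3 -m jog '[{"fingers":1,"x":0.1,"y":0,"z":0,"spin":0},{"fingers":1,"x":0.2,"y":0,"z":0,"spin":0},{"fingers":1,"x":0.2,"y":0,"z":0,"spin":0}]'
```

```text
time: 13.12
tool_pos: [0.4909, -0.1423, 0.2408]
tool_rot: [-1.981, 1.571, 2.929]
contact_force: [-1.0, 0.9, 3.1]
opening: 0.0001
time: 13.5
tool_pos: [0.4909, -0.1423, 0.2388]
tool_rot: [-2.139, 1.57, 2.77]
contact_force: [-3.3, 1.0, 5.6]
opening: 0.0003
```

```bash
python3 -m jog '[{"fingers":1,"x":0.1,"y":0,"z":0,"spin":0},{"fingers":1,"x":0.2,"y":0,"z":0,"spin":0},{"fingers":1,"x":0.2,"y":0,"z":0,"spin":0}]'
python3 -m jog '[{"fingers":1,"x":0.1,"y":0,"z":0,"spin":0},{"fingers":1,"x":0.2,"y":0,"z":0,"spin":0},{"fingers":1,"x":0.2,"y":0,"z":0,"spin":0}]'
```

```text
time: 13.88
tool_pos: [0.4908, -0.1422, 0.237]
tool_rot: [-2.221, 1.57, 2.688]
contact_force: [-3.7, 1.4, 7.6]
opening: 0.0003
time: 14.25
tool_pos: [0.4911, -0.1424, 0.2349]
tool_rot: [0.896, 1.57, -0.478]
contact_force: [-0.3, -0.5, 0.3]
opening: 0.0005
```

The force fell to 0.3 N at the (-x,+y) stud, so it clicked. Next is (-x,-y).

```bash
python3 -m jog '[{"fingers":1,"x":-2,"y":0,"z":1,"spin":0},{"fingers":1,"x":-2.2,"y":0,"z":6,"spin":0},{"fingers":1,"x":-2,"y":0,"z":9.2,"spin":0},{"fingers":1,"x":-1.2,"y":0,"z":9.2,"spin":0},{"fingers":1,"x":-1.0,"y":0,"z":9.2,"spin":0}]'; python3 pr.py
```

```text
time: 14.88
tool_pos: [0.5086, -0.2321, 0.2435]
tool_rot: [-2.389, 1.568, 2.52]
contact_force: [-0.2, 0.2, 0.5]
opening: 0.0006
tip z 0.0655 F [-0.2  0.2  0.5] open 0.0006
-1 -1 [ 0.5087 -0.2326] go cm [-0.    0.01  0.05]
-1 1 [ 0.4907 -0.1424] go cm [ 0.02  0.   -9.15]
1 -1 [ 0.6205 -0.2102] go cm [-0.02 11.41  0.05]
1 1 [ 0.6025 -0.12  ] go cm [-0.   11.4  -9.15]
```

```bash
python3 -m jog '[{"fingers":1,"x":0.1,"y":0,"z":0,"spin":0},{"fingers":1,"x":0.2,"y":0,"z":0,"spin":0},{"fingers":1,"x":0.3,"y":0,"z":0,"spin":0},{"fingers":1,"x":0.3,"y":0,"z":0,"spin":0}]'
python3 -m jog '[{"fingers":1,"x":0.1,"y":0,"z":0,"spin":0},{"fingers":1,"x":0.2,"y":0,"z":0,"spin":0},{"fingers":1,"x":0.2,"y":0,"z":0,"spin":0}]'
python3 -m jog '[{"fingers":1,"x":0.1,"y":0,"z":0,"spin":0},{"fingers":1,"x":0.2,"y":0,"z":0,"spin":0},{"fingers":1,"x":0.2,"y":0,"z":0,"spin":0}]'
```

```text
time: 15.38
tool_pos: [0.509, -0.2324, 0.2419]
tool_rot: [0.695, 1.571, -0.679]
contact_force: [-1.3, -0.2, 1.6]
opening: 0.0006
time: 15.75
tool_pos: [0.5091, -0.2327, 0.2399]
tool_rot: [0.562, 1.57, -0.812]
contact_force: [-1.8, 0.3, 3.1]
opening: 0.0004
time: 16.12
tool_pos: [0.509, -0.2326, 0.2375]
tool_rot: [2.721, 1.571, 1.347]
contact_force: [0.3, 0.5, -0.4]
opening: 0.0003
```

```bash
python3 -m jog '[{"fingers":1,"x":0.15,"y":0,"z":0,"spin":0},{"fingers":1,"x":0.3,"y":0,"z":0,"spin":0},{"fingers":1,"x":0.4,"y":0,"z":0,"spin":0},{"fingers":1,"x":0.4,"y":0,"z":0,"spin":0}]'
python3 -m jog '[{"fingers":1,"x":0.1,"y":0,"z":0,"spin":0},{"fingers":1,"x":0.2,"y":0,"z":0,"spin":0},{"fingers":1,"x":0.2,"y":0,"z":0,"spin":0}]'
```

```text
time: 16.62
tool_pos: [0.509, -0.2327, 0.2337]
tool_rot: [-0.352, 1.571, -1.726]
contact_force: [-0.7, -0.3, 2.1]
opening: 0.0005
time: 17.0
tool_pos: [0.509, -0.2329, 0.232]
tool_rot: [0.165, 1.57, -1.209]
contact_force: [-3.2, -1.5, 5.3]
opening: 0.0002
```

```bash
python3 -m jog '[{"fingers":1,"x":-2.5,"y":0,"z":0,"spin":0},{"fingers":1,"x":-3,"y":5,"z":0,"spin":0},{"fingers":1,"x":-3,"y":11,"z":0,"spin":0},{"fingers":1,"x":-2,"y":11.4,"z":0,"spin":0},{"fingers":1,"x":-1.6,"y":11.4,"z":0,"spin":0}]'; python3 pr.py
```

```text
time: 17.62
tool_pos: [0.6203, -0.2097, 0.2459]
tool_rot: [-2.202, 1.568, 2.708]
contact_force: [-0.2, -0.0, -0.4]
opening: 0.0004
tip z 0.0679 F [-0.2 -0.  -0.4] open 0.0004
-1 -1 [ 0.5087 -0.2326] go cm [  0.03 -11.39   0.04]
-1 1 [ 0.4907 -0.1424] go cm [  0.04 -11.39  -9.16]
1 -1 [ 0.6205 -0.2102] go cm [-0.    0.01  0.05]
1 1 [ 0.6025 -0.12  ] go cm [ 0.02  0.01 -9.15]
```

```bash
python3 -m jog '[{"fingers":1,"x":0.2,"y":0,"z":0,"spin":0},{"fingers":1,"x":0.4,"y":0,"z":0,"spin":0},{"fingers":1,"x":0.4,"y":0,"z":0,"spin":0}]'
python3 -m jog '[{"fingers":1,"x":0.1,"y":0,"z":0,"spin":0},{"fingers":1,"x":0.2,"y":0,"z":0,"spin":0},{"fingers":1,"x":0.2,"y":0,"z":0,"spin":0}]'
```

```text
time: 18.0
tool_pos: [0.6203, -0.2107, 0.2439]
tool_rot: [-0.703, 1.571, -2.077]
contact_force: [-0.4, -0.3, 0.5]
opening: 0.0008
time: 18.38
tool_pos: [0.6208, -0.2103, 0.2418]
tool_rot: [0.261, 1.571, -1.113]
contact_force: [-1.0, -0.1, 0.9]
opening: 0.0004
```

```bash
for i in 1 2 ; do :; done; python3 -m jog '[{"fingers":1,"x":0.1,"y":0,"z":0,"spin":0},{"fingers":1,"x":0.2,"y":0,"z":0,"spin":0},{"fingers":1,"x":0.2,"y":0,"z":0,"spin":0}]'
python3 -m jog '[{"fingers":1,"x":0.1,"y":0,"z":0,"spin":0},{"fingers":1,"x":0.2,"y":0,"z":0,"spin":0},{"fingers":1,"x":0.2,"y":0,"z":0,"spin":0}]'
```

```text
time: 18.75
tool_pos: [0.621, -0.2104, 0.2401]
tool_rot: [0.875, 1.57, -0.499]
contact_force: [0.7, -0.9, 2.7]
opening: 0.0004
time: 19.12
tool_pos: [0.6212, -0.2105, 0.2383]
tool_rot: [0.925, 1.569, -0.448]
contact_force: [2.1, -0.4, 4.6]
opening: 0.0007
```

```bash
python3 -m jog '[{"fingers":1,"x":0.1,"y":0,"z":0,"spin":0},{"fingers":1,"x":0.2,"y":0,"z":0,"spin":0},{"fingers":1,"x":0.2,"y":0,"z":0,"spin":0}]'
```

```text
time: 19.5
tool_pos: [0.6213, -0.2105, 0.2367]
tool_rot: [0.954, 1.568, -0.419]
contact_force: [2.6, -1.2, 6.7]
opening: 0.0006
```

```bash
python3 -m jog '[{"fingers":1,"x":0.1,"y":0,"z":0,"spin":0},{"fingers":1,"x":0.2,"y":0,"z":0,"spin":0},{"fingers":1,"x":0.2,"y":0,"z":0,"spin":0}]'
```

```text
time: 19.88
tool_pos: [0.6215, -0.2106, 0.2351]
tool_rot: [0.95, 1.567, -0.423]
contact_force: [3.7, -0.7, 7.4]
opening: 0.0003
```

```bash
python3 -m jog '[{"fingers":1,"x":0.1,"y":0,"z":0,"spin":0},{"fingers":1,"x":0.2,"y":0,"z":0,"spin":0},{"fingers":1,"x":0.2,"y":0,"z":0,"spin":0}]'
```

```text
time: 20.25
tool_pos: [0.6217, -0.2107, 0.2335]
tool_rot: [0.946, 1.566, -0.428]
contact_force: [2.7, -1.6, 9.8]
opening: 0.0005
```

```bash
python3 -m jog '[{"fingers":1,"x":0.1,"y":0,"z":0,"spin":0},{"fingers":1,"x":0.2,"y":0,"z":0,"spin":0},{"fingers":1,"x":0.2,"y":0,"z":0,"spin":0}]'
```

```text
time: 20.62
tool_pos: [0.6219, -0.2108, 0.232]
tool_rot: [0.937, 1.565, -0.437]
contact_force: [2.7, -1.3, 11.6]
opening: 0.0001
```

```bash
python3 -m jog '[{"fingers":1,"x":0.1,"y":0,"z":0,"spin":0},{"fingers":1,"x":0.2,"y":0,"z":0,"spin":0},{"fingers":1,"x":0.2,"y":0,"z":0,"spin":0}]'; python3 - <<'E'
from h import *
p=wrist();s=robot.read_camera('scene')
im=cv2.cvtColor(p['color'],cv2.COLOR_RGB2BGR)
cv2.imwrite('pics/w8.png',np.hstack([im[:,120:520],cv2.resize(cv2.cvtColor(s['color'],cv2.COLOR_RGB2BGR)[230:400,140:290],(400,480),interpolation=cv2.INTER_CUBIC)]))
E
```

```text
time: 21.0
tool_pos: [0.6217, -0.2107, 0.2301]
tool_rot: [0.932, 1.565, -0.442]
contact_force: [-2.9, 1.5, 5.8]
opening: 0.0003
```

View pics/w8.png

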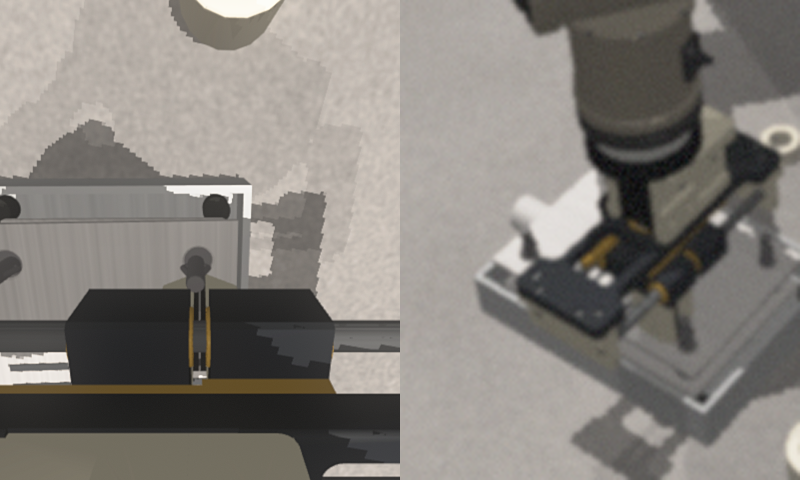

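The force at (+x,-y) fell from 11.6 to 5.8 N with the tip at shoulder level, so that stud clicked. The pressing tip is close to the stud at (197,270) but clear of it. Last is the (+x,+y) stud.

```bash
python3 -m jog '[{"fingers":1,"x":-2.5,"y":-0.1,"z":-0.5,"spin":0},{"fingers":1,"x":-3,"y":-0.1,"z":-5,"spin":0},{"fingers":1,"x":-3,"y":-0.1,"z":-9.2,"spin":0},{"fingers":1,"x":-2,"y":-0.1,"z":-9.2,"spin":0},{"fingers":1,"x":-1.5,"y":-0.1,"z":-9.2,"spin":0}]'; python3 pr.py
```

```text
time: 21.72
tool_pos: [0.6015, -0.1204, 0.2415]
tool_rot: [-1.898, 1.569, 3.012]
contact_force: [-1.4, 0.0, 0.0]
opening: 0.0007
tip z 0.0635 F [-1.4  0.   0. ] open 0.0007
-1 -1 [ 0.5087 -0.2326] go cm [  0.02 -11.3    9.18]
-1 1 [ 0.4907 -0.1424] go cm [  0.02 -11.3   -0.02]
1 -1 [ 0.6205 -0.2102] go cm [-0.01  0.1   9.18]
1 1 [ 0.6025 -0.12  ] go cm [-0.    0.1  -0.02]
```

```bash
python3 -m jog '[{"fingers":1,"x":0.2,"y":0,"z":0,"spin":0},{"fingers":1,"x":0.4,"y":0,"z":0,"spin":0},{"fingers":1,"x":0.4,"y":0,"z":0,"spin":0}]'
python3 -m jog '[{"fingers":1,"x":0.1,"y":0,"z":0,"spin":0},{"fingers":1,"x":0.2,"y":0,"z":0,"spin":0},{"fingers":1,"x":0.2,"y":0,"z":0,"spin":0}]'
python3 -m jog '[{"fingers":1,"x":0.1,"y":0,"z":0,"spin":0},{"fingers":1,"x":0.2,"y":0,"z":0,"spin":0},{"fingers":1,"x":0.2,"y":0,"z":0,"spin":0}]'
```

```text
time: 22.1
tool_pos: [0.6018, -0.1209, 0.2385]
tool_rot: [-1.603, 1.571, -2.978]
contact_force: [1.3, 1.0, 0.1]
opening: -0.0
time: 22.48
tool_pos: [0.6018, -0.1203, 0.2367]
tool_rot: [-0.733, 1.571, -2.107]
contact_force: [-0.6, -0.7, -0.6]
opening: 0.0001
time: 22.85
tool_pos: [0.6018, -0.1202, 0.2346]
tool_rot: [-1.673, 1.571, -3.046]
contact_force: [-0.1, 0.3, -0.5]
opening: 0.0006
```

```bash
python3 -m jog '[{"fingers":1,"x":0.1,"y":0,"z":0,"spin":0},{"fingers":1,"x":0.2,"y":0,"z":0,"spin":0},{"fingers":1,"x":0.2,"y":0,"z":0,"spin":0}]'
python3 -m jog '[{"fingers":1,"x":0.1,"y":0,"z":0,"spin":0},{"fingers":1,"x":0.2,"y":0,"z":0,"spin":0},{"fingers":1,"x":0.2,"y":0,"z":0,"spin":0}]'
```

```text
time: 23.22
tool_pos: [0.6018, -0.1203, 0.2326]
tool_rot: [-1.58, 1.571, -2.953]
contact_force: [0.2, 0.9, 0.3]
opening: 0.0006
time: 23.6
tool_pos: [0.602, -0.1202, 0.231]
tool_rot: [1.252, 1.57, -0.122]
contact_force: [0.2, 1.0, 3.4]
opening: 0.0005
```

```bash
python3 -m jog '[{"fingers":1,"x":0.1,"y":0,"z":0,"spin":0},{"fingers":1,"x":0.2,"y":0,"z":0,"spin":0},{"fingers":1,"x":0.2,"y":0,"z":0,"spin":0}]'
```

```text
time: 23.98
tool_pos: [0.6022, -0.12, 0.2294]
tool_rot: [1.367, 1.569, -0.007]
contact_force: [1.6, 2.6, 7.1]
opening: 0.0004
```

The (+x,+y) land was met only at tip z = 54 mm, so it is already down on the shoulder; it clicked along with its neighbour. I'll check the -x corners by touch.

```bash
python3 -m jog '[{"fingers":1,"x":-2.5,"y":-0.5,"z":0,"spin":0},{"fingers":1,"x":-3,"y":-6,"z":0,"spin":0},{"fingers":1,"x":-2.5,"y":-11.3,"z":0,"spin":0},{"fingers":1,"x":-1.2,"y":-11.3,"z":0,"spin":0},{"fingers":1,"x":-0.5,"y":-11.3,"z":0,"spin":0}]'
python3 -m jog '[{"fingers":1,"x":0,"y":0,"z":0,"spin":0},{"fingers":1,"x":0.2,"y":0,"z":0,"spin":0},{"fingers":1,"x":0.2,"y":0,"z":0,"spin":0}]'
python3 -m jog '[{"fingers":1,"x":0.1,"y":0,"z":0,"spin":0},{"fingers":1,"x":0.2,"y":0,"z":0,"spin":0},{"fingers":1,"x":0.2,"y":0,"z":0,"spin":0}]'
```

```text
time: 24.6
tool_pos: [0.4914, -0.1427, 0.2331]
tool_rot: [0.423, 1.57, -0.952]
contact_force: [0.3, 0.3, 0.2]
opening: 0.0007
time: 24.98
tool_pos: [0.4916, -0.1423, 0.2318]
tool_rot: [0.889, 1.57, -0.484]
contact_force: [2.0, 0.1, 0.8]
opening: 0.0002
time: 25.35
tool_pos: [0.4911, -0.1424, 0.23]
tool_rot: [1.014, 1.57, -0.36]
contact_force: [0.7, 1.2, 4.4]
opening: 0.0004
```

```bash
python3 -m jog '[{"fingers":1,"x":-2,"y":0,"z":0.5,"spin":0},{"fingers":1,"x":-3,"y":0,"z":5,"spin":0},{"fingers":1,"x":-2.5,"y":0,"z":9.2,"spin":0},{"fingers":1,"x":-1.2,"y":0,"z":9.2,"spin":0},{"fingers":1,"x":-0.4,"y":0,"z":9.2,"spin":0}]'
python3 -m jog '[{"fingers":1,"x":0,"y":0,"z":0,"spin":0},{"fingers":1,"x":0.2,"y":0,"z":0,"spin":0},{"fingers":1,"x":0.2,"y":0,"z":0,"spin":0}]'
python3 -m jog '[{"fingers":1,"x":0.1,"y":0,"z":0,"spin":0},{"fingers":1,"x":0.2,"y":0,"z":0,"spin":0},{"fingers":1,"x":0.2,"y":0,"z":0,"spin":0}]'
```

```text
time: 25.98
tool_pos: [0.5083, -0.2321, 0.2322]
tool_rot: [-2.357, 1.568, 2.552]
contact_force: [0.4, 0.1, 3.0]
opening: 0.0004
time: 26.35
tool_pos: [0.5091, -0.2321, 0.232]
tool_rot: [0.959, 1.571, -0.414]
contact_force: [-0.1, -0.2, 0.0]
opening: 0.0007
time: 26.72
tool_pos: [0.509, -0.2328, 0.2301]
tool_rot: [0.446, 1.57, -0.928]
contact_force: [-1.2, -1.1, 4.5]
opening: 0.0006
```

```bash
python3 -m jog '[{"fingers":1,"x":-2.5,"y":0.5,"z":0,"spin":0},{"fingers":1,"x":-3,"y":6,"z":0,"spin":0},{"fingers":1,"x":-2.5,"y":11.4,"z":0,"spin":0},{"fingers":1,"x":-1.2,"y":11.4,"z":0,"spin":0},{"fingers":1,"x":-0.4,"y":11.4,"z":0,"spin":0}]'
python3 -m jog '[{"fingers":1,"x":0,"y":0,"z":0,"spin":0},{"fingers":1,"x":0.2,"y":0,"z":0,"spin":0},{"fingers":1,"x":0.2,"y":0,"z":0,"spin":0}]'
python3 -m jog '[{"fingers":1,"x":0.1,"y":0,"z":0,"spin":0},{"fingers":1,"x":0.2,"y":0,"z":0,"spin":0},{"fingers":1,"x":0.2,"y":0,"z":0,"spin":0}]'
python3 -m jog '[{"fingers":1,"x":-3,"y":-0.5,"z":0,"spin":0},{"fingers":1,"x":-8,"y":-4,"z":0,"spin":0},{"fingers":1,"x":-14,"y":-8,"z":0,"spin":0},{"fingers":1,"x":-18,"y":-12,"z":-1,"spin":0},{"fingers":1,"x":-18,"y":-14,"z":-2,"spin":0}]'
python3 - <<'E'
from h import *
p=wrist();s=robot.read_camera('scene')
im=cv2.cvtColor(p['color'],cv2.COLOR_RGB2BGR)
cv2.imwrite('pics/w9.png',np.hstack([im[:,120:520],cv2.resize(cv2.cvtColor(s['color'],cv2.COLOR_RGB2BGR)[240:420,150:310],(427,480),interpolation=cv2.INTER_CUBIC)[:,:400]]))
E
```

```text
time: 27.35
tool_pos: [0.6226, -0.2102, 0.2353]
tool_rot: [1.014, 1.565, -0.358]
contact_force: [-1.6, 0.5, 0.1]
opening: 0.0004
time: 27.72
tool_pos: [0.6206, -0.2104, 0.2317]
tool_rot: [-1.962, 1.57, 2.947]
contact_force: [0.3, -0.5, 1.0]
opening: 0.0005
time: 28.1
tool_pos: [0.6209, -0.2105, 0.2301]
tool_rot: [0.754, 1.57, -0.619]
contact_force: [0.4, -0.1, 4.0]
opening: 0.0005
time: 28.72
tool_pos: [0.4783, -0.2183, 0.4133]
tool_rot: [0.79, 1.564, -0.585]
contact_force: [-0.5, -0.2, -1.1]
opening: 0.0006
```

View pics/w9.png

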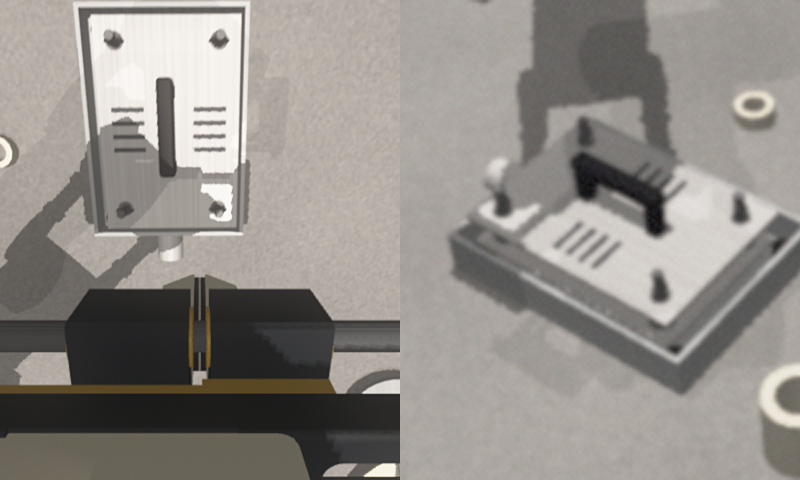

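All four studs, with their barbs, stand above the plate. In the wrist view they are at (113,38), (219,38), (125,208) and (217,208). The plate lies flat just above the rim and the arm is clear.

```bash
python3 -m jog '[{"fingers":1,"x":0,"y":0,"z":0,"spin":0},{"fingers":1,"x":0,"y":0,"z":0,"spin":0},{"fingers":1,"x":0,"y":0,"z":0,"spin":0}]'; python3 -c "
from cell import robot
print(robot.hand_in())"
```

```text
time: 29.2
tool_pos: [0.4802, -0.2182, 0.4089]
tool_rot: [-2.33, 1.57, 2.58]
contact_force: [-0.6, -0.1, -0.3]
opening: 0.0003
the job is handed in; nothing more can be done
None
```

The cover is back on the drive box with all four studs clicked, and I handed the job in at 29.2 s. I used the smallest cover, which measured 190 x 130 mm. I set its holes over the studs, which stood about 2 mm and 5 mm off the case centre, and pressed it down with closed fingers beside the studs.

- **Clicks:** Three studs were pressed until they clicked, the hardest at a reading of 11.6 N. The (+x,+y) stud was already down when I reached it, most likely having clicked together with its (+x,-y) neighbour. The frame travel was never measured. At about 12 N it should be near 3.3 mm, though short peaks between readings would not show.
- **Last checks:** A light touch at each of the four lands met the plate with the fingertips at about 54 mm, which is the seated height of its top face. The final picture shows the plate flat, all four studs and barbs above it, and the arm clear.
- **Other things:** I touched none of the collar, sleeve, glass or scraper, and the collar and sleeve show no sign of having moved. The glass and scraper were outside the last pictures, so I did not check them at the end.
- **Failed checks:** None of the checks failed or disagreed. The first move command was refused for its format and I resent it.

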